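Clear the half-lap and hold the chisel ready for the next paring cut

TASK

The half-lap on the end of the pale rail is being pared. Pick up the brown scraper block on the rail, wipe all three loose chips off the lap with it (with the block, not the fingers) and lay the block aside, clear of the lap. Then draw the chisel out of the tool block without disturbing the two screwdrivers, tip it to about 45 degrees, handle back towards the rail's free end and the edge level and pointing at the shoulder, and finish still holding it like that, with its edge a few centimetres above the middle of the lap and touching nothing.

Things in the scene. Friction and masses are not known exactly. Their poses are not given: they have to be found in the camera images.
- lap_board: The work: a pale wooden rail, 260 x 90 mm, flat and fixed on the table right of the rip fence, a half-lap (step) cut in its near end. Origin: underside (z = 0), below the lap's centre; x along the rail from the free near end to the far end (ahead and to the left), y across to the left, z up. Full thickness 30 mm from x = 50 (the shoulder) to 210 mm.
- lap_center (a point): Centre of the lap's cheek (the lowered flat), on its surface, 15 mm above the table; axes as the rail's. The cheek spans rail x = -50 mm (free end) to +50 mm (the shoulder, a 15 mm step up), y = -45 to +45 mm. The rip fence to the left is 67 mm high, its right face at world y = 0.127.
- block: Scraper block: a reddish-brown hardwood offcut, 30 x 229 x 50 mm, about 0.17 kg, standing loose on its long edge, roughly crosswise, on the full-thickness part of the rail: 30 mm thick along the rail (its z), 229 mm long (its y, level), 50 mm high (its x, up or down). Grip it from above across the 30 mm. Origin: centre of one broad side.
- block_center (a point): Middle of the scraper block: 25 mm above whatever it stands on.
- chip_a: A loose light-brown chip of wood, 26 x 13 x 6 mm, 10 g, lying on the lap's cheek. Origin: centre of its underside.
- chip_b: A second loose chip, same size. Origin: centre of its underside.
- chip_c: A third loose chip, same size. Origin: centre of its underside.
- rack: Tool block: dark wood, 64 (x) x 190 (y) x 70 mm high, fixed on the saw table left of the fence. Origin: centre of its underside. Openings in a row along its y: chisel slot at y = -60 mm, red screwdriver's hole at y = +20, black one's at +68; the screwdrivers stand in it, 28 mm handles up, tops about 230 and 185 mm above the table, and stay there.
- rack_slot (a point): Mouth of the chisel's slot in the tool block's top, 70 mm above the table. The slot measures 10.5 mm (rack x) by 26.5 mm (rack y) and is 60 mm deep.
- chisel: Bench chisel, 255 mm long, about 0.21 kg, standing edge down in its slot, edge 10 mm above the table. y runs from edge to handle (up at the start), x along the edge's width (along rack y at the start), z across its thickness. Origin: 128 mm from the edge, 16 mm off the centre line (which is at z = +16 mm). Blade 24 x 8 mm, 138 mm long; then a round handle, 30 mm thick, 118 mm long.
- chisel_edge (a point): Middle of the chisel's cutting edge. Axes as the chisel's.
- chisel_butt (a point): Butt end of the chisel's handle, on the centre line, 255 mm from the edge, 265 mm above the table at the start.
- driver_red: Red screwdriver in the tool block; leave it alone.
- driver_black: Black screwdriver in the tool block; leave it alone.

How it is judged:
By the outcome, as a careful person would: the job done as asked, in the order asked, and still so for the second after the job is handed in, while the arm keeps its last pose, push and grip.
It also fails if it takes over 56 s, if anything falls off the work surface, if the arm or the gripper's body presses on something with over 40 N, if the wrist force passes 120 N, or if a joint passes its speed limit or range.

ROBOT

A 6-joint arm with a two-finger parallel gripper is mounted at the origin on a cart in front of the work surface, level with it; the furniture and walls round the work are solid. World frame = base frame: x ahead of the robot, y to its left, z up, the work surface at z = 0. Lengths are in m, angles in rad, forces in N, time in s.
With the tool pointing down it reaches from about 0.35 to 0.775 m from the base axis. Payload 7.3 kg.
Tool frame: the origin (TCP) lies at the very end of the fingers, on their centre line; the grasp point (between the pads) lies 19 mm behind it; z points along the fingers, y is the direction in which the jaws open and shut (so a half turn about z gives the same grasp; the last joint's range is limited). The gripper opens to 92 mm and grips with 3 to 60 N. Pads are 19 mm wide; open, the fingers measure 130 mm over their backs; the gripper's body (75 mm by 190 mm) begins 47 mm behind the grasp point.
Start: joints at [-1.363, 0.342, 1.524, -0, 1.275, -0.146], TCP at [0.182, -0.492, 0.227] pointing down, gripper open.
Joint ranges: [-2.53, 2.53], [-0.77, 2.02], [0.04, 2.7], [-1, 4.14], [0.28, 2.66], [-3.11, 3.11]. Speed limits (rad/s): [2.57, 2.57, 3.14, 3.14, 3.14, 3.14].

INTERFACE

Orientations are given as [roll, pitch, yaw] about the fixed x, y, z axes, in that order (R = Rz(yaw) Ry(pitch) Rx(roll)).
In Python, from cell import robot gives the robot as it stands.
- The arm moves only by the shell command python3 -m pendant 'ROWS' [OPENING] [FORCE]. ROWS is JSON, a list of rows, each a list of 2 entries, a list of its own where there are three numbers: the shift along the tool's x, y, z in mm, then the turn about the tool's z in degrees. In form: [[[x, y, z], turn], ...]. A call has 1 to 10 rows; each row is the pose to reach, as a shift and turn from the pose measured when the call began, along the tool's axes at that moment; what a row does not reach only later rows make up. A row lasts 1/12 s, in which the tool goes at most 41.7 mm and 7.16 degrees, less where a joint would pass 70% of its speed; a pose out of reach is approached as far as the arm can. A call with a gripper value outside its range is refused whole. OPENING is the opening, from 0 (shut) to 1 (fully open), set as the call begins (- or left out, the last holds). The fingers move at their own pace and stop on an object; FORCE is the grip in N (left out, the last holds). Time passes only in rows, so rows that repeat a pose let the fingers close. It gives the time, the measured TCP pose, the force and the opening at its end, in the units of the state.
- robot.observe(): the state, without advancing time (a new reading comes with each control period).
- robot.read_camera(name): name is "side" or "top" or "wrist"; returns the picture (420x560x3 uint8, red, green, blue); there is no depth.
- robot.calibration(name): a dict with "vfov" (degrees; the focal length in pixels is half the picture's height over the tangent of half this angle, whatever the lens; pixels are square), "cx", "cy" (the principal point, pixels), "rvec" (rotation vector, rad) and "tvec" (3), from world to camera coordinates, as OpenCV has them. Camera axes: x right, y down, z forward; pixel columns grow to the right and rows downward; lengths in m; the calibration is good to about 2 mm. A picture is of the moment at which its call begins: read the wrist's pose just before it. calibration takes no time and is no camera call; for the wrist camera it gives the pose at the moment of the call.
- robot.hand_in(): hands the job in, once; it reports no verdict.
Trained networks look in the newest picture that a camera, given by its name, has taken for a name from the list of things; names that differ only in an ending like _2 or _b are one class to them, and where a whole thing is asked for, a point or a joint stands for the part that bears it (a point fixed in the world has none). Each returns a list of dicts, best first, with "p" (0 to 1); they miss things now and then, are a little off and sometimes report something else, mostly with a low value. They report only what shows in the picture. A call takes as long as a camera call.
- robot.find_in(camera, query): "xy" ([column, row] as shares, 0 to 1, of the picture: columns of its width, rows of its height, amid what is visible of it).
The state is a dict: "time": time; "qpos": joint angles; "qvel": joint speeds; "joint_efforts": joint torques, N m; "tool_pos": TCP position; "tool_rot": TCP orientation; "contact_force": force on the tool from outside, world axes, zero at the start; "torque": the same for the moment, N m; "opening": finger opening in m.
Only numpy, scipy, OpenCV 4.12 (cv2) and the standard library are available. Lean on these libraries where they do the work, as an engineer would, in place of code of your own. Each camera call takes 0.05 s, during which the arm holds its last target.

## Working session

There is one attempt and no reset: what is moved stays moved. The work goes in short steps, Python scripts to look and compute and a shell command to move; the robot and the scene stay as the last step left them, time stands still between calls to the robot, and variables do not carry over. Pictures are saved under pics/ and viewed, and the job is handed in when it is done.

```bash
ls; mkdir -p pics; cat > h.py <<'E'
import numpy as np, cv2
from cell import robot
def K(c):
    f=210/np.tan(np.radians(c['vfov'])/2); return np.array([[f,0,c['cx']],[0,f,c['cy']],[0,0,1]])
def ray(c,u,v):
    R=cv2.Rodrigues(np.array(c['rvec'],float))[0]; t=np.array(c['tvec'],float)
    d=R.T@(np.linalg.inv(K(c))@[u,v,1]); o=-R.T@t; return o,d
def at_z(c,u,v,z):
    o,d=ray(c,u,v); return o+d*(z-o[2])/d[2]
def proj(c,P):
    R=cv2.Rodrigues(np.array(c['rvec'],float))[0]; t=np.array(c['tvec'],float)
    p=(R@np.atleast_2d(P).T).T+t; q=(K(c)@p.T).T; return q[:,:2]/q[:,2:]
def shot(n,f):
    im=robot.read_camera(n); cv2.imwrite(f'pics/{f}.png',im[:,:,::-1]); return im
def st():
    s=robot.observe(); print('t',round(s['time'],2),'pos',np.round(s['tool_pos'],4),'rot',np.round(s['tool_rot'],3),'q',np.round(s['qpos'],3),'F',np.round(s['contact_force'],1),'open',round(s['opening'],4)); return s
E
python3 - <<'E'
from h import *
st()
for n in ['side','top','wrist']:
    shot(n,n+'0'); print(n,robot.calibration(n))
    for q in ['block','chip_a','rack','chisel','lap_board','rack_slot']:
        print(q,[(np.round(np.array(d['xy'])*[560,420],0),round(d['p'],2)) for d in robot.find_in(n,q)][:4]) if n=='top' else None
st()
E
```

```text
pics
t 0.0 pos [ 0.1818 -0.4921  0.2261] rot [-3.14  -0.     0.354] q [-1.363  0.343  1.525  0.     1.275 -0.146] F [0.7 0.2 0.4] open 0.0918
side {'vfov': 49.69691017757189, 'cx': 272.2553193282989, 'cy': 211.07850075749846, 'rvec': array([ 0.36544429, -2.56532252,  1.52783766]), 'tvec': array([0.58200021, 0.14809169, 1.05516882])}
top {'vfov': 44.42714406975636, 'cx': 267.13377970518644, 'cy': 208.0150860307813, 'rvec': array([ 2.20755279, -2.16289936,  0.12047878]), 'tvec': array([0.13604174, 0.58940332, 1.23565579])}
block [(array([330., 197.]), 0.76)]
chip_a [(array([378., 223.]), 0.45), (array([374., 236.]), 0.42)]
rack [(array([199., 240.]), 0.65)]
chisel [(array([213., 219.]), 0.67), (array([333., 193.]), 0.57)]
lap_board [(array([347., 209.]), 0.83)]
rack_slot [(array([199., 235.]), 0.84)]
wrist {'vfov': 62.262738163059986, 'cx': 278.7050584909041, 'cy': 208.76478517322408, 'rvec': array([-2.36224058,  1.64554242,  0.25645879]), 'tvec': array([-0.52387136, -0.03823826,  0.39134426])}
t 0.45 pos [ 0.1819 -0.4925  0.2267] rot [-3.142 -0.     0.354] q [-1.363  0.342  1.524  0.     1.275 -0.146] F [ 0.3  0.1 -0.4] open 0.0919
```

View pics/top0.png

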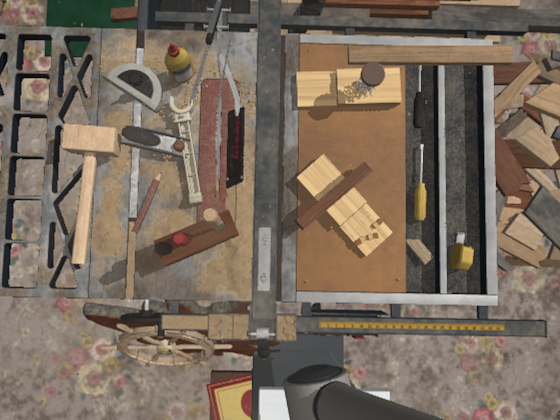

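View pics/side0.png

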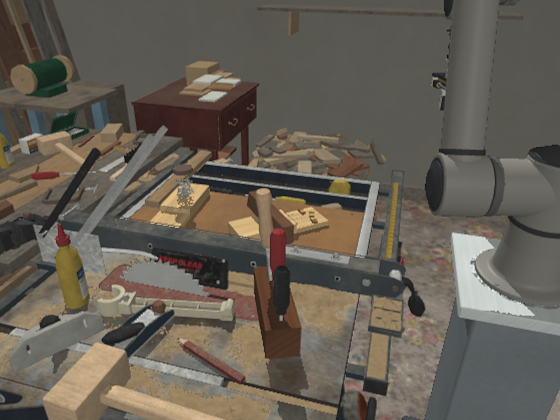

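```bash
python3 - <<'E'
import cv2
im=cv2.imread('pics/top0.png'); c=im[150:290,160:430]; cv2.imwrite('pics/top0c.png',cv2.resize(c,None,fx=2.95,fy=2.95,interpolation=cv2.INTER_CUBIC))
E
```

```text
(no output)
```

View pics/top0c.png

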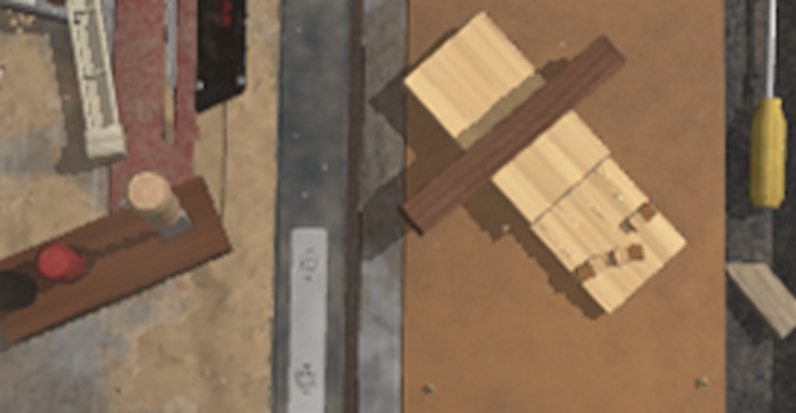

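```bash
python3 - <<'E'
from h import *
c=robot.calibration('top'); 
g=lambda u,v,z: at_z(c,160+u/2.95,150+v/2.95,z)
for n,p,z in [('lapR',(686,240),.015),('lapL',(608,313),.015),('shR',(608,157),.03),('shL',(530,225),.03),('farR',(484,12),.03),('farL',(404,82),.03),('b1',(606,36),.08),('b2',(626,60),.08),('b3',(400,210),.08),('b4',(418,234),.08),('c1',(640,217),.02),('c2',(625,254),.02),('c3',(585,270),.02),('butt',(145,185),.265),('red',(60,260),.23),('blk',(10,290),.185),('rk',(232,247),.07),('rk2',(205,178),.07),('orangeL',(403,200),0),('orangeR',(726,200),0),('orangeNear',(565,435),0)]:
    print(n,np.round(g(*p,z),4))
E
```

```text
lapR [ 0.5361 -0.1635  0.015 ]
lapL [ 0.4738 -0.0979  0.015 ]
shR [ 0.603  -0.0944  0.03  ]
shL [ 0.5451 -0.0297  0.03  ]
farR [0.7228 0.0101 0.03  ]
farL [0.6621 0.0763 0.03  ]
b1 [ 0.6956 -0.0819  0.08  ]
b2 [ 0.6765 -0.0981  0.08  ]
b3 [0.552  0.0819 0.08  ]
b4 [0.5333 0.0674 0.08  ]
c1 [ 0.5543 -0.1235  0.02  ]
c2 [ 0.5231 -0.111   0.02  ]
c3 [ 0.5091 -0.0776  0.02  ]
butt [0.5531 0.2672 0.265 ]
red [0.5028 0.3273 0.23  ]
blk [0.4819 0.3689 0.185 ]
rk [0.5204 0.2147 0.07  ]
rk2 [0.575  0.2376 0.07  ]
orangeL [0.5658 0.0734 0.    ]
orangeR [ 0.5716 -0.2018  0.    ]
orangeNear [ 0.3714 -0.0652  0.    ]
```

```bash
cat >> h.py <<'E'
from scipy.spatial.transform import Rotation as Ro
def go(p,yawdeg=None):
    s=robot.observe(); R=Ro.from_euler('xyz',s['tool_rot']).as_matrix()
    d=R.T@(np.array(p)-s['tool_pos'])*1000
    y=np.degrees(np.arctan2(R[1,0],R[0,0])); turn=0 if yawdeg is None else -((yawdeg-y+180)%360-180)
    print('shift',np.round(d,1),'turn',round(turn,1),'rows',round(max(np.linalg.norm(d)/41.7,abs(turn)/7.16),1),'yaw',round(y,2),'t',round(s['time'],2))
E
python3 -c "
from h import *
go([.57,-.05,.25],131)"
```

```text
shift [ 517.4 -280.6  -23.3] turn -110.7 rows 15.5 yaw 20.27 t 0.45
```

```bash
python3 -m pendant '[[[40,-22,-2],-7],[[77,-42,-4],-14],[[114,-62,-6],-21],[[150,-82,-8],-28],[[187,-102,-10],-35],[[223,-121,-12],-42],[[260,-141,-14],-49],[[296,-161,-16],-56],[[333,-181,-18],-63],[[370,-200,-20],-70]]' 1 30; python3 -c "
from h import *
go([.57,-.05,.25],131)"
```

```text
time: 1.28
tool_pos: [0.4577, -0.178, 0.2469]
tool_rot: [3.141, 0.0, 1.582]
contact_force: [0.5, -0.6, -0.7]
opening: 0.0919
shift [126.8 113.7  -3.1] turn -40.4 rows 5.6 yaw 90.62 t 1.28
```

```bash
python3 -m pendant '[[[26,24,0],-7],[[52,48,0],-14],[[78,71,0],-21],[[104,94,0],-28],[[127,114,0],-35],[[127,114,0],-40],[[127,114,0],-40]]'; python3 - <<'E'
from h import *
st(); c=robot.calibration('wrist'); shot('wrist','w1'); np.savez('w1c.npz',**{k:np.array(v) for k,v in c.items()})
R=cv2.Rodrigues(c['rvec'])[0]; print('cam',-R.T@c['tvec'])
E
```

```text
time: 1.87
tool_pos: [0.5709, -0.0483, 0.2463]
tool_rot: [-3.141, -0.0, 2.286]
contact_force: [-0.3, -0.7, -0.7]
opening: 0.092
t 1.87 pos [ 0.5709 -0.0483  0.2463] rot [-3.141 -0.     2.286] q [-0.218  0.417  1.354 -0.     1.37  -0.933] F [-0.3 -0.7 -0.7] open 0.092
cam [0.51616413 0.01447893 0.40358084]
```

View pics/w1.png

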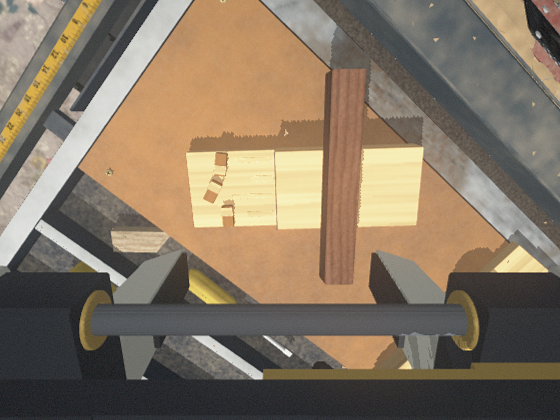

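```bash
python3 - <<'E'
import cv2
im=cv2.imread('pics/w1.png'); c=im[130:240,170:300]; cv2.imwrite('pics/w1c.png',cv2.resize(c,None,fx=5,fy=5,interpolation=cv2.INTER_CUBIC))
c=im[50:300,270:440]; cv2.imwrite('pics/w1d.png',cv2.resize(c,None,fx=2.4,fy=2.4,interpolation=cv2.INTER_CUBIC))
E
```

```text
(no output)
```

View pics/w1c.png

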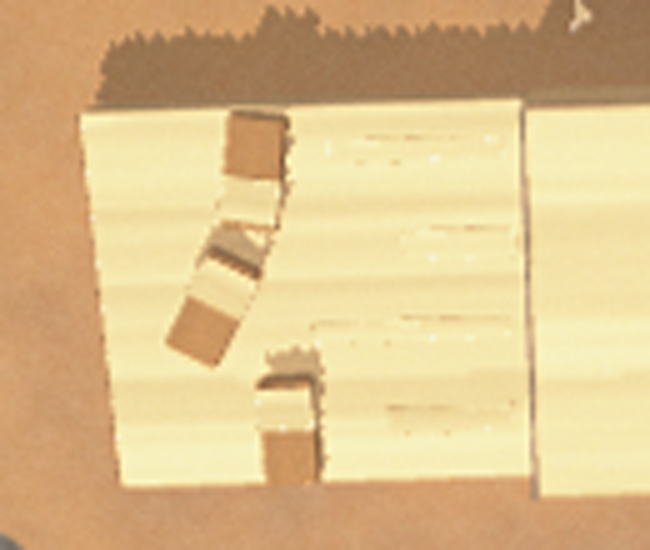

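View pics/w1d.png

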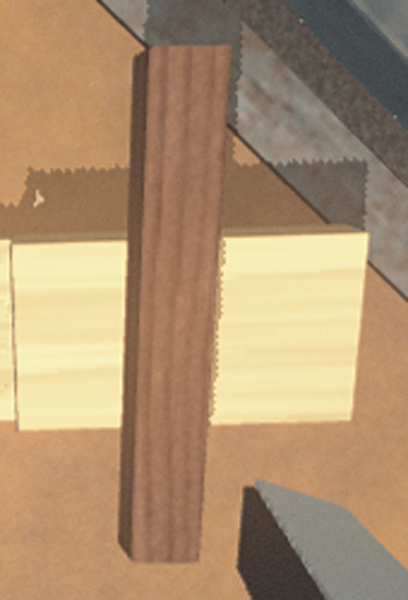

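```bash
python3 - <<'E'
from h import *
c=dict(np.load('w1c.npz'))
B=[at_z(c,270+u/2.4,50+v/2.4,.08) for u,v in [(148,46),(231,45),(198,561),(131,562)]]
print(np.round(B,4)); ctr=np.mean(B,0); print(ctr, np.linalg.norm(B[0]-B[3]),np.linalg.norm(B[1]-B[0]),np.linalg.norm(B[2]-B[3]))
d=B[0]-B[3]+B[1]-B[2]; print('len ang',np.degrees(np.arctan2(d[1],d[0])))
L=[at_z(c,170+u/5,130+v/5,z) for u,v,z in [(82,115,.015),(122,487,.015),(520,100,.03),(535,497,.03)]]
L+=[at_z(c,270+u/2.4,50+v/2.4,.03) for u,v in [(367,233),(352,420)]]
print(np.round(L,4))
u=(L[4]+L[5]-L[0]-L[1])/2; print(np.linalg.norm(u),np.degrees(np.arctan2(u[1],u[0])))
u[2]=0;u/=np.linalg.norm(u); o=(L[0]+L[1])/2+.05*u; print('lap ctr',o); v=np.array([-u[1],u[0],0])
print('block in rail',(ctr-o)@u,(ctr-o)@v)
for uu,vv in [(288,145),(322,400),(265,270),(228,112),(165,343),(262,483)]:
    P=at_z(c,170+uu/5,130+vv/5,.018); print('chip pt rail',np.round([(P-o)@u,(P-o)@v],4))
E
```

```text
[[ 0.5351  0.063   0.08  ]
 [ 0.5575  0.0828  0.08  ]
 [ 0.6961 -0.0745  0.08  ]
 [ 0.6743 -0.094   0.08  ]]
[ 0.6157281  -0.00567953  0.08      ] 0.2098046273803481 0.02993423562711999 0.029248976253167788
len ang 131.4745718732794
[[ 0.4766 -0.0966  0.015 ]
 [ 0.5365 -0.1619  0.015 ]
 [ 0.547  -0.0284  0.03  ]
 [ 0.6088 -0.0949  0.03  ]
 [ 0.665   0.0782  0.03  ]
 [ 0.726   0.0139  0.03  ]]
0.25823625849467174 42.853178523998
lap ctr [ 0.54318037 -0.0952894   0.015     ]
block in rail 0.11413030396326865 0.016351586936895014
chip pt rail [-0.0039  0.0366]
chip pt rail [-0.0006 -0.0232]
chip pt rail [-0.0113  0.0083]
chip pt rail [-0.0166  0.0443]
chip pt rail [-0.0358 -0.0082]
chip pt rail [-0.0162 -0.0433]
```

```bash
python3 -c "
from h import *
go([.6157,-.0057,.12],131.5);go([.6157,-.0057,.05],131.5)"
```

```text
shift [  3.5  62.9 126.5] turn -0.9 rows 3.4 yaw 130.6 t 1.92
shift [  3.5  62.9 196.5] turn -0.9 rows 4.9 yaw 130.6 t 1.92
```

```bash
python3 -m pendant '[[[1,20,35],-0.9],[[3,42,70],-0.9],[[3.5,63,100],-0.9],[[3.5,63,126],-0.9],[[3.5,63,150],-0.9],[[3.5,63,175],-0.9],[[3.5,63,196],-0.9],[[3.5,63,196],-0.9],[[3.5,63,196],-0.9]]'; python3 -m pendant '[[[0,0,0],0],[[0,0,0],0],[[0,0,0],0],[[0,0,0],0],[[0,0,0],0],[[0,0,0],0],[[0,0,0],0]]' 0.2 50
```

```text
time: 2.67
tool_pos: [0.615, -0.0066, 0.05]
tool_rot: [-3.139, -0.002, 2.292]
contact_force: [0.4, 0.3, 1.7]
opening: 0.0918
time: 3.25
tool_pos: [0.615, -0.0065, 0.0502]
tool_rot: [-3.14, -0.001, 2.292]
contact_force: [0.0, 0.3, 0.9]
opening: 0.0496
```

```bash
python3 -m pendant '[[[0,0,0],0],[[0,0,0],0],[[0,0,0],0],[[0,0,0],0],[[0,0,0],0],[[0,0,0],0],[[0,0,0],0]]' 0 50;  python3 - <<'E'
from h import *
st(); shot('wrist','w2')
u=np.array([np.cos(np.radians(42.9)),np.sin(np.radians(42.9)),0]); o=np.array([.5432,-.0953,0])
v=np.array([-u[1],u[0],0])
for x,z in [(.114,.09),(.025,.09),(.023,.04),(-.05,.035),(-.08,.035)]: 
    go(o+u*x+v*.01+[0,0,z],132.9)
E
```

```text
time: 3.83
tool_pos: [0.6151, -0.0064, 0.0502]
tool_rot: [-3.14, -0.001, 2.292]
contact_force: [0.9, 1.6, -0.1]
opening: 0.0299
t 3.83 pos [ 0.6151 -0.0064  0.0502] rot [-3.140e+00 -1.000e-03  2.292e+00] q [-0.135  0.683  1.469 -0.     0.992 -0.855] F [ 0.9  1.6 -0.1] open 0.0299
shift [ -6.1   0.9 -39.8] turn -1.6 rows 1.0 yaw 131.32 t 3.88
shift [ -8.5 -88.1 -39.6] turn -1.6 rows 2.3 yaw 131.32 t 3.88
shift [ -8.6 -90.   10.4] turn -1.6 rows 2.2 yaw 131.32 t 3.88
shift [ -10.7 -162.9   15.5] turn -1.6 rows 3.9 yaw 131.32 t 3.88
shift [ -11.5 -192.9   15.6] turn -1.6 rows 4.6 yaw 131.32 t 3.88
```

View pics/w2.png

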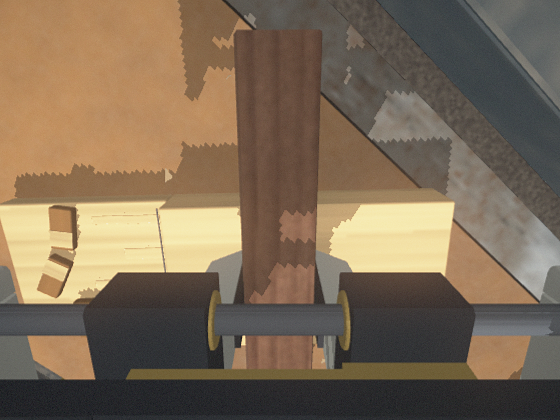

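```bash
python3 -m pendant '[[[0,0,-20],0],[[-2,-5,-38],-1],[[-5,-40,-40],-1.6],[[-8.5,-80,-40],-1.6],[[-8.6,-91,-40],-1.6],[[-8.6,-91,-20],-1.6],[[-8.6,-91,0],-1.6],[[-8.6,-91,10],-1.6],[[-8.6,-91,10],-1.6]]' 0 55;  python3 - <<'E'
from h import *
st(); shot('side','s2'); 
u=np.array([np.cos(np.radians(42.9)),np.sin(np.radians(42.9)),0]); o=np.array([.5432,-.0953,0])
s=robot.observe();print('rail x',(s['tool_pos']-o)@u)
v=np.array([-u[1],u[0],0])
for x,z in [(.022,.0355),(-.085,.0355)]: 
    go(o+u*x+v*.01+[0,0,z],132.9)
E
```

```text
time: 4.63
tool_pos: [0.5506, -0.0725, 0.038]
tool_rot: [-3.137, -0.006, 2.319]
contact_force: [0.1, -0.1, -1.4]
opening: 0.0298
t 4.63 pos [ 0.5506 -0.0725  0.038 ] rot [-3.137 -0.006  2.319] q [-2.690e-01  6.150e-01  1.656e+00 -1.000e-03  8.780e-01 -1.017e+00] F [ 0.1 -0.1 -1.4] open 0.0298
rail x 0.02158158262822717
shift [-0.9  0.4  3.8] turn 0.0 rows 0.1 yaw 132.92 t 4.68
shift [  -0.9 -106.6    4.1] turn 0.0 rows 2.6 yaw 132.92 t 4.68
```

```bash
python3 -m pendant '[[[0,0,2],0],[[0,0,4],0],[[0,0,4],0],[[0,-5,4],0],[[0,-15,4],0],[[0,-25,4],0],[[0,-35,4],0],[[0,-45,4],0],[[0,-55,4],0],[[0,-65,4],0]]';  python3 - <<'E'
from h import *
st(); shot('top','t3'); shot('wrist','w3')
E
```

```text
time: 5.52
tool_pos: [0.503, -0.1178, 0.0356]
tool_rot: [-3.138, -0.004, 2.319]
contact_force: [0.1, 0.4, -2.3]
opening: 0.0296
t 5.52 pos [ 0.503  -0.1178  0.0356] rot [-3.138 -0.004  2.319] q [-0.378  0.565  1.771 -0.002  0.81  -1.125] F [ 0.1  0.4 -2.3] open 0.0296
```

View pics/w3.png

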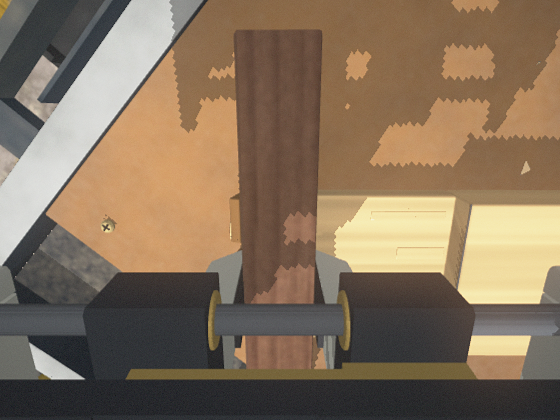

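```bash
python3 -m pendant '[[[0,-10,0],0],[[0,-20,0],0],[[0,-30,0],0],[[0,-40,0],0],[[0,-50,0],0],[[0,-50,0],0],[[0,-50,-15],0],[[0,-50,-50],0],[[0,-50,-80],0],[[0,-50,-110],0]]';  python3 - <<'E'
from h import *
st(); shot('top','t4'); shot('wrist','w4'); shot('side','s4')
im=cv2.imread('pics/t4.png'); c=im[150:290,280:430]; cv2.imwrite('pics/t4c.png',cv2.resize(c,None,fx=4,fy=4,interpolation=cv2.INTER_CUBIC))
E
```

```text
time: 6.45
tool_pos: [0.4664, -0.152, 0.147]
tool_rot: [-3.138, -0.005, 2.318]
contact_force: [1.2, -0.9, -2.5]
opening: 0.0296
t 6.45 pos [ 0.4664 -0.152   0.147 ] rot [-3.138 -0.005  2.318] q [-0.47   0.366  1.729 -0.002  1.052 -1.216] F [ 1.2 -0.9 -2.5] open 0.0296
```

View pics/w4.png

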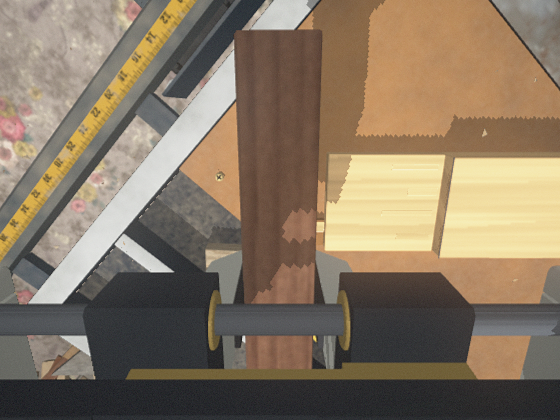

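View pics/t4c.png

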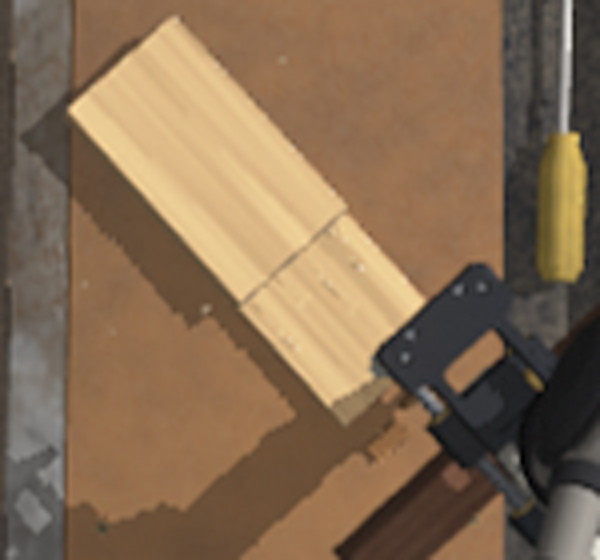

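```bash
python3 -c "
from h import *
go([.468,-.022,.12],42.9)"; python3 -m pendant '[[[0,5,0],7],[[20,15,0],14],[[40,25,0],21],[[60,40,0],28],[[75,55,0],35],[[88,70,0],42],[[95,85,0],49],[[95,90,0],56],[[95,90,0],63],[[95,90,0],70]]'; python3 -c "
from h import *
go([.468,-.022,.0225],42.9)"
```

```text
shift [95.9 88.9 27.7] turn 89.9 rows 12.6 yaw 132.82 t 6.6
time: 7.43
tool_pos: [0.4687, -0.0211, 0.1461]
tool_rot: [-3.139, 0.003, 1.092]
contact_force: [-0.1, 0.6, -1.9]
opening: 0.0294
shift [-8.000e-01  1.000e-01  1.236e+02] turn 19.6 rows 3.0 yaw 62.54 t 7.43
```

```bash
python3 -m pendant '[[[-1,0,25],7],[[-1,0,50],14],[[-1,0,75],19.6],[[-1,0,95],19.6],[[-1,0,108],19.6],[[-1,0,117],19.6],[[-1,0,122],19.6],[[-1,0,124],19.6],[[-1,0,124],19.6]]'; python3 -c "
from h import *
go([.468,-.022,.021],42.9)"
```

```text
time: 8.18
tool_pos: [0.4677, -0.022, 0.0219]
tool_rot: [-3.139, 0.004, 0.749]
contact_force: [-0.7, 0.3, -1.7]
opening: 0.0296
shift [0.3 0.2 0.9] turn 0.0 rows 0.0 yaw 42.94 t 8.18
```

```bash
python3 -m pendant '[[[0,0,1.5],0],[[0,0,2],0],[[0,0,2],0]]'; python3 -m pendant '[[[0,0,0],0],[[0,0,0],0],[[0,0,0],0],[[0,0,-1],0],[[0,0,-5],0],[[0,0,-30],0],[[0,0,-65],0],[[0,0,-105],0],[[0,0,-145],0],[[0,0,-185],0]]' 0.6; python3 - <<'E'
from h import *
st(); shot('wrist','w5'); shot('top','t5')
E
```

```text
time: 8.43
tool_pos: [0.4682, -0.0222, 0.0205]
tool_rot: [-3.141, 0.003, 0.749]
contact_force: [-0.9, 0.6, -0.5]
opening: 0.0299
time: 9.27
tool_pos: [0.4681, -0.0218, 0.2078]
tool_rot: [-3.141, 0.003, 0.749]
contact_force: [0.9, -0.6, 0.3]
opening: 0.0549
t 9.27 pos [ 0.4681 -0.0218  0.2078] rot [-3.141e+00  3.000e-03  7.490e-01] q [-0.209  0.258  1.7   -0.002  1.186  0.613] F [ 0.9 -0.6  0.3] open 0.0549
```

View pics/w5.png

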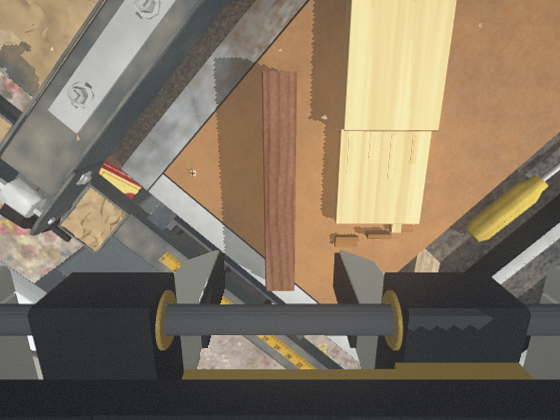

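View pics/t5.png

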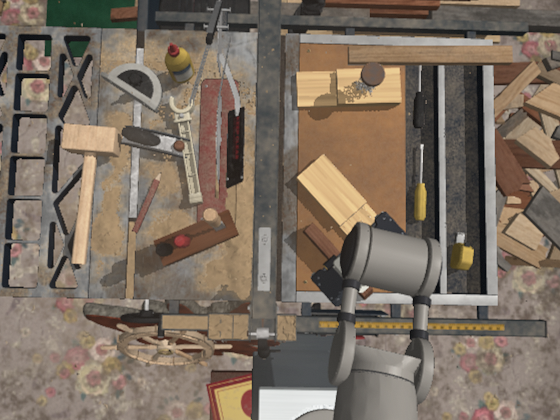

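```bash
python3 - <<'E'
import cv2
im=cv2.imread('pics/w5.png'); c=im[200:260,310:450]; cv2.imwrite('pics/w5c.png',cv2.resize(c,None,fx=5,fy=5,interpolation=cv2.INTER_CUBIC))
E
```

```text
(no output)
```

View pics/w5c.png

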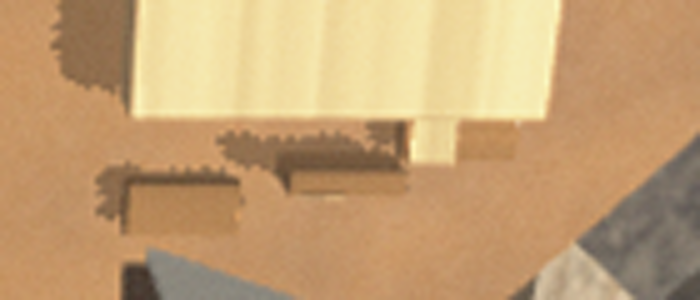

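```bash
python3 -c "
from h import *
go([.42,.20,.33],22.8)"
```

```text
shift [ 114.1 -197.2 -119.3] turn 20.1 rows 6.2 yaw 42.95 t 9.37
```

```bash
python3 -m pendant '[[[12,-22,-25],4],[[30,-50,-45],9],[[48,-83,-65],14],[[66,-115,-85],18],[[84,-146,-102],20],[[102,-176,-119],20],[[114,-197,-119],20],[[114,-197,-119],20]]'; python3 - <<'E'
from h import *
st(); c=robot.calibration('wrist'); shot('wrist','w6'); np.savez('w6c.npz',**{k:np.array(v) for k,v in c.items()})
E
```

```text
time: 10.03
tool_pos: [0.4189, 0.2035, 0.3303]
tool_rot: [3.136, -0.01, 0.405]
contact_force: [0.0, -0.8, -0.5]
opening: 0.0552
t 10.03 pos [0.4189 0.2035 0.3303] rot [ 3.136 -0.01   0.405] q [ 0.291  0.161  1.483 -0.005  1.487  1.457] F [ 0.  -0.8 -0.5] open 0.0552
```

View pics/w6.png

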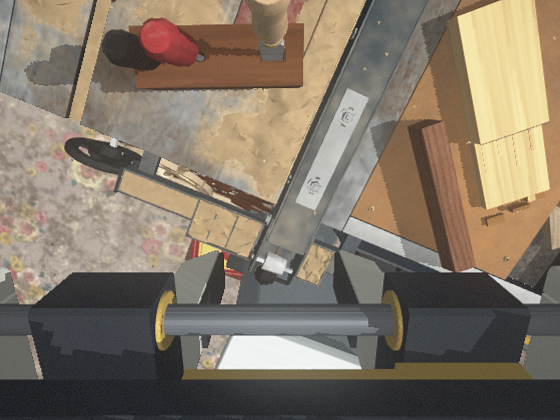

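```bash
python3 - <<'E'
import cv2
im=cv2.imread('pics/w6.png'); c=im[0:120,90:330]; cv2.imwrite('pics/w6c.png',cv2.resize(c,None,fx=3.3,fy=3.3,interpolation=cv2.INTER_CUBIC))
E
```

```text
(no output)
```

View pics/w6c.png

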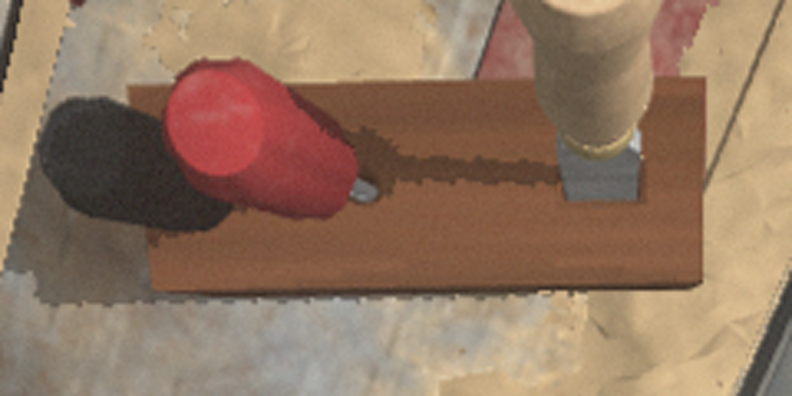

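```bash
python3 - <<'E'
from h import *
c=dict(np.load('w6c.npz')); g=lambda u,v,z: at_z(c,90+u/3.3,v/3.3,z)
P={n:g(*p) for n,p in dict(nr=(702,284,.07),nl=(153,290,.07),fr=(706,78,.07),fl=(128,87,.07),bl=(566,200,.07),br=(640,200,.07),red=(215,122,.23)).items()}
for k,v in P.items(): print(k,np.round(v,4))
d=P['fr']-P['nr']; print(np.linalg.norm(d),np.degrees(np.arctan2(d[1],d[0])))
for a,b in ['nl nr','fl fr']if 0 else [('nr','nl'),('fr','fl'),('br','bl')]:
    d=P[b]-P[a]; print(np.linalg.norm(d),np.degrees(np.arctan2(d[1],d[0])))
ctr=(P['nr']+P['nl']+P['fr']+P['fl'])/4; th=np.radians(24); 
d=P['nl']-P['nr']; a=np.arctan2(d[1],d[0]); y=np.array([np.cos(a),np.sin(a),0]); x=np.array([y[1],-y[0],0])
print('ctr',ctr,'slot',ctr-.06*y,'red',ctr+.02*y,'rackx',np.degrees(np.arctan2(x[1],x[0])))
e=(P['fr']+P['nr'])/2+.035*y; print('slot from right end',e,'blade base mid',(P['bl']+P['br'])/2 + .004*x)
t=robot.calibration('top')
s=ctr-.06*y; print(proj(t,[[s[0],s[1],.265]]),'butt seen', 160+152/2.95,150+192/2.95)
E
```

```text
nr [0.5197 0.2166 0.07  ]
nl [0.4434 0.3894 0.07  ]
fr [0.5783 0.2417 0.07  ]
fl [0.501  0.4147 0.07  ]
bl [0.5259 0.2697 0.07  ]
br [0.5358 0.2468 0.07  ]
red [0.4984 0.3286 0.23  ]
0.06375570294667822 23.186478902416418
0.18887325844685057 113.8058832440205
0.18953970441662513 114.05948688723895
0.02495513690354356 113.23279819928338
ctr [0.51059422 0.31557527 0.07      ] slot [0.53481257 0.26068018 0.07      ] red [0.50252143 0.33387364 0.07      ] rackx 23.805883244020496
slot from right end [0.53484413 0.26112826 0.07      ] blade base mid [0.53452441 0.25989566 0.07      ]
[[212.18339489 222.030039  ]] butt seen 211.52542372881356 215.08474576271186
```

```bash
python3 - <<'E'
from h import *
shot('top','t6'); shot('side','s6')
im=cv2.imread('pics/t6.png'); c=im[190:260,150:250]; cv2.imwrite('pics/t6c.png',cv2.resize(c,None,fx=7,fy=7,interpolation=cv2.INTER_CUBIC))
im=cv2.imread('pics/s6.png'); c=im[170:360,210:330]; cv2.imwrite('pics/s6c.png',cv2.resize(c,None,fx=3.1,fy=3.1,interpolation=cv2.INTER_CUBIC))
for n in ['top','side']: print([(np.round(np.array(d['xy'])*[560,420],0),round(d['p'],2)) for d in robot.find_in(n,'chisel_butt')][:3])
E
```

```text
[(array([215., 222.]), 0.71)]
[]
```

View pics/t6c.png

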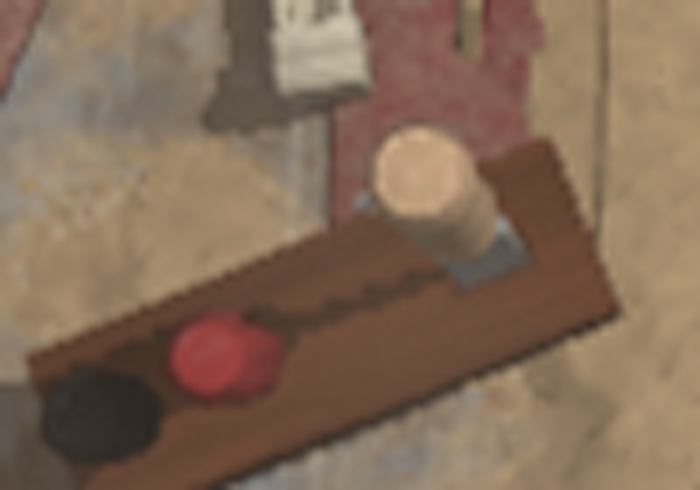

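View pics/s6c.png

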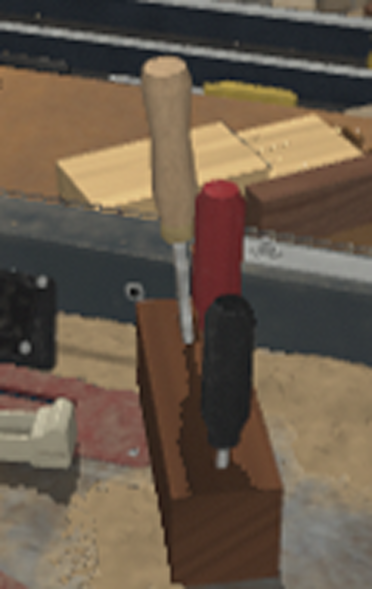

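```bash
python3 - <<'E'
from h import *
t=robot.calibration('top'); s=robot.calibration('side')
def tri(a,b):
    o1,d1=ray(t,*a); o2,d2=ray(s,*b); d1/=np.linalg.norm(d1); d2/=np.linalg.norm(d2)
    k=np.linalg.lstsq(np.c_[d1,-d2],o2-o1,rcond=None)[0]; p,q=o1+k[0]*d1,o2+k[1]*d2; return (p+q)/2,np.linalg.norm(p-q)
print('butt',tri((150+413/7,190+172/7),(263.2,189.4)))
print('top@.265',at_z(t,209,214.6,.265),'side',at_z(s,263.2,189.4,.265))
print('slot',tri((150+487/7,190+258/7),(270.6,280.3)), at_z(t,219.5,226.8,.07))
print('red top',tri((150+210/7,190+357/7),(210+220/3.1,170+187/3.1)))
E
```

```text
butt (array([0.54914351, 0.26722249, 0.26613638]), np.float64(0.00041834214215428063))
top@.265 [0.5493752  0.26737976 0.265     ] side [0.54961367 0.26496032 0.265     ]
slot (array([0.53565254, 0.26065991, 0.05740045]), np.float64(0.001186170785648987)) [0.53571625 0.26006002 0.07      ]
red top (array([0.49751891, 0.32893965, 0.22300972]), np.float64(0.000775405826757125))
```

```bash
python3 -c "
from h import *
go([.547,.266,.33],23.8);go([.547,.266,.215],23.8)"
```

```text
shift [ 1.43e+02 -1.26e+01 -1.00e-01] turn -0.9 rows 3.4 yaw 22.88 t 10.28
shift [142.3 -13.5 114.9] turn -0.9 rows 4.4 yaw 22.88 t 10.28
```

```bash
python3 -m pendant '[[[35,-3,-5],-0.9],[[72,-7,-5],-0.9],[[108,-10,-5],-0.9],[[135,-12,-2],-0.9],[[142.5,-13,0],-0.9],[[142.5,-13,0],-0.9]]'; python3 -c "
from h import *
go([.547,.266,.215],23.8);shot('wrist','w7');shot('top','t7');shot('side','s7')"
```

```text
time: 10.78
tool_pos: [0.5477, 0.2653, 0.3274]
tool_rot: [3.134, -0.003, 0.413]
contact_force: [-0.9, -0.4, -1.2]
opening: 0.055
shift [ -0.6  -1.8 112.4] turn -0.1 rows 2.7 yaw 23.68 t 10.78
```

View pics/w7.png

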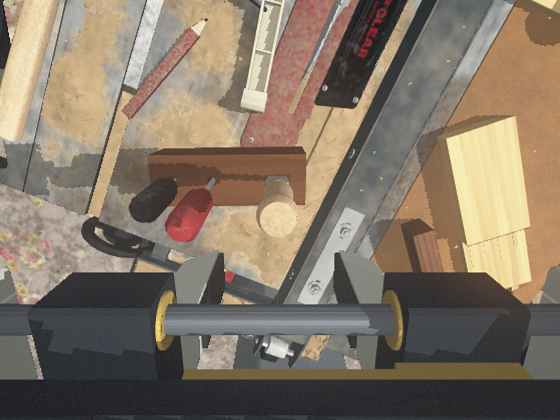

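View pics/s7.png

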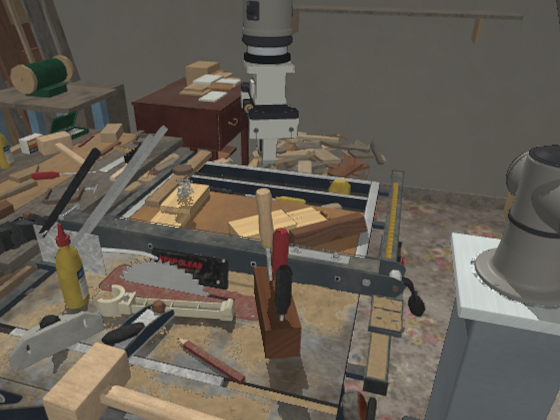

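```bash
python3 -c "
from h import *
c=robot.calibration('wrist'); print(at_z(c,278,221,.265)); s=st(); print(proj(c,[[.5477,.2653,.265]]))"
```

```text
[0.54812809 0.26714874 0.265     ]
t 10.93 pos [0.5457 0.2651 0.3301] rot [ 3.134 -0.006  0.414] q [ 0.33   0.447  1.083 -0.007  1.605  1.486] F [-0.1  0.3  0.9] open 0.055
[[280.23855954 222.57287817]]
```

```bash
python3 -m pendant '[[[1,-2,25],0],[[1,-2,50],0],[[1,-2,75],0],[[1,-2,95],0],[[1,-2,108],0],[[1,-2,114],0],[[1,-2,114],0],[[1,-2,114],0]]'; python3 -m pendant '[[[0,0,0],0],[[0,0,0],0],[[0,0,0],0],[[0,0,0],0],[[0,0,0],0],[[0,0,0],0]]' 0 35;python3 -c "
from h import *
st();shot('wrist','w8');shot('side','s8')"
```

```text
time: 11.6
tool_pos: [0.5467, 0.2666, 0.2174]
tool_rot: [3.134, -0.007, 0.414]
contact_force: [1.2, -0.7, 0.2]
opening: 0.0548
time: 12.1
tool_pos: [0.5469, 0.2666, 0.2178]
tool_rot: [3.134, -0.008, 0.414]
contact_force: [0.3, 0.4, 2.0]
opening: 0.0307
t 12.1 pos [0.5469 0.2666 0.2178] rot [ 3.134 -0.008  0.414] q [ 0.332  0.499  1.301 -0.008  1.333  1.49 ] F [0.3 0.4 2. ] open 0.0307
```

View pics/w8.png

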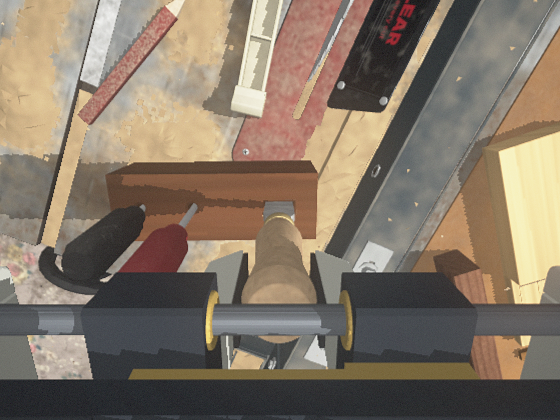

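View pics/s8.png

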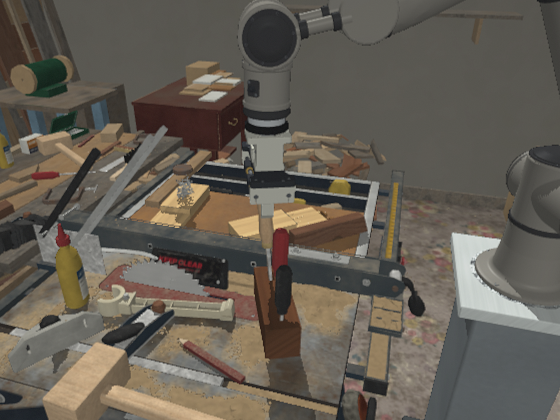

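```bash
python3 -m pendant '[[[0,0,0],0],[[0,0,-5],0],[[1,0,-15],0],[[2,0,-25],0],[[3,0,-35],0],[[4,0,-45],0],[[4.5,0,-55],0],[[5,0,-65],0],[[5,0,-75],0],[[5,0,-80],0]]' 0 35; python3 -c "
from h import *
st();shot('wrist','w9');shot('side','s9')
im=cv2.imread('pics/s9.png'); c=im[120:360,180:380]; cv2.imwrite('pics/s9c.png',cv2.resize(c,None,fx=2.5,fy=2.5,interpolation=cv2.INTER_CUBIC))"
```

```text
time: 13.03
tool_pos: [0.551, 0.2691, 0.2999]
tool_rot: [3.133, -0.01, 0.414]
contact_force: [0.8, -0.3, -0.9]
opening: 0.0307
t 13.03 pos [0.551  0.2691 0.2999] rot [ 3.133 -0.01   0.414] q [ 0.333  0.465  1.134 -0.007  1.531  1.491] F [ 0.8 -0.3 -0.9] open 0.0307
```

View pics/w9.png

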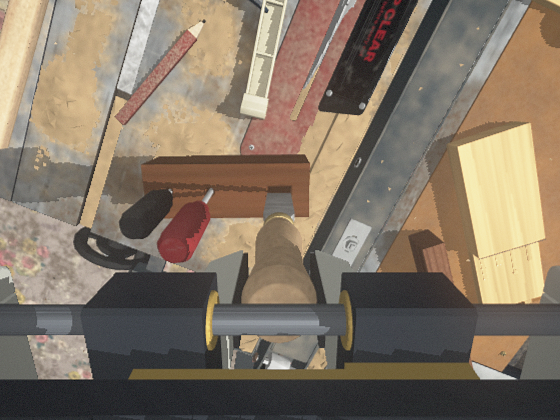

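View pics/s9c.png

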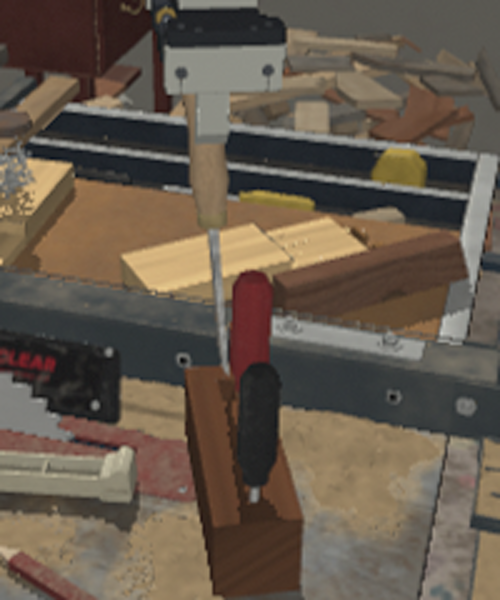

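```bash
cat >> h.py <<'E'
sl=np.array([.5347,.2606,0]); a_=np.radians(23.8); rx=np.array([np.cos(a_),np.sin(a_),0])
E
python3 -c "
from h import *
go(sl+rx*.085+[0,0,.30],23.8); go(sl+rx*.085+[0,0,.252],23.8)"
```

```text
shift [66.7  1.1 -0.2] turn -0.1 rows 1.6 yaw 23.71 t 13.13
shift [66.2  0.7 47.8] turn -0.1 rows 2.0 yaw 23.71 t 13.13
```

```bash
python3 -m pendant '[[[15,0,-3],0],[[35,0,-3],0],[[55,0,-3],0],[[66,0,-2],0],[[66,0,10],0],[[66,0,25],0],[[66,0,40],0],[[66,0,48],0],[[66,0,48],0]]'; python3 -c "
from h import *
st(); shot('wrist','w10');shot('side','s10')
im=cv2.imread('pics/s10.png'); c=im[120:360,180:380]; cv2.imwrite('pics/s10c.png',cv2.resize(c,None,fx=2.5,fy=2.5,interpolation=cv2.INTER_CUBIC))"
```

```text
time: 13.88
tool_pos: [0.611, 0.295, 0.2488]
tool_rot: [3.134, -0.004, 0.414]
contact_force: [0.3, 0.0, -1.9]
opening: 0.031
t 13.88 pos [0.611  0.295  0.2488] rot [ 3.134 -0.004  0.414] q [ 0.341  0.625  0.999 -0.007  1.513  1.498] F [ 0.3  0.  -1.9] open 0.031
```

View pics/w10.png

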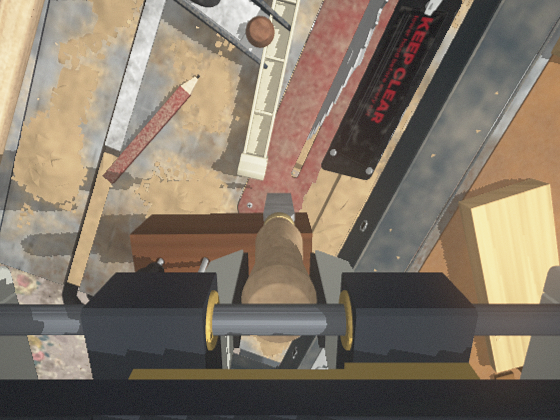

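View pics/s10c.png

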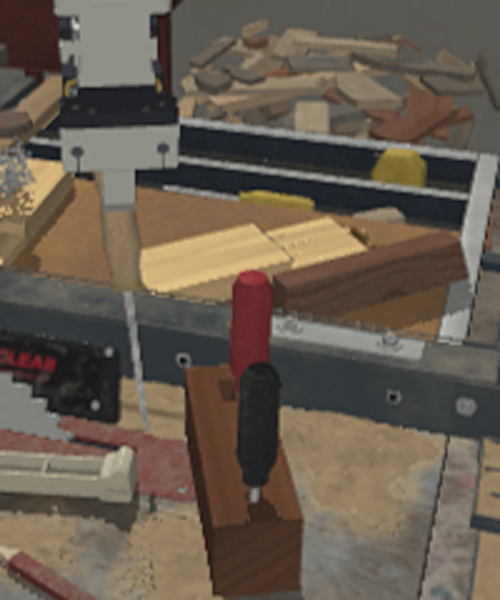

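```bash
python3 -m pendant '[[[-12,0,3],0],[[-24,0,7],0],[[-36,0,11],0],[[-48,0,15],0],[[-58,0,18],0],[[-68,0,21],0],[[-78,0,24],0],[[-88,0,27],0],[[-95,0,30],0]]'; python3 -c "
from h import *
st(); shot('wrist','w11');shot('side','s11')
go(sl+rx*-.102+[0,0,.189],23.8)
im=cv2.imread('pics/s11.png'); c=im[120:360,180:380]; cv2.imwrite('pics/s11c.png',cv2.resize(c,None,fx=2.5,fy=2.5,interpolation=cv2.INTER_CUBIC))"
```

```text
time: 14.73
tool_pos: [0.5272, 0.2578, 0.224]
tool_rot: [3.133, -0.018, 0.414]
contact_force: [3.5, 1.7, 1.1]
opening: 0.0307
t 14.73 pos [0.5272 0.2578 0.224 ] rot [ 3.133 -0.018  0.414] q [ 0.328  0.448  1.368 -0.007  1.307  1.487] F [3.5 1.7 1.1] open 0.0307
shift [-93.7   0.4  33. ] turn -0.1 rows 2.4 yaw 23.71 t 14.83
```

View pics/w11.png

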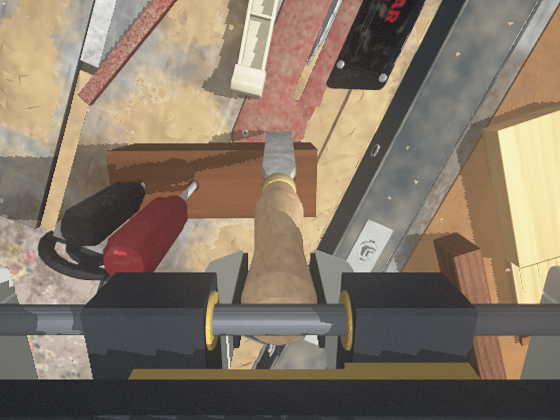

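View pics/s11c.png

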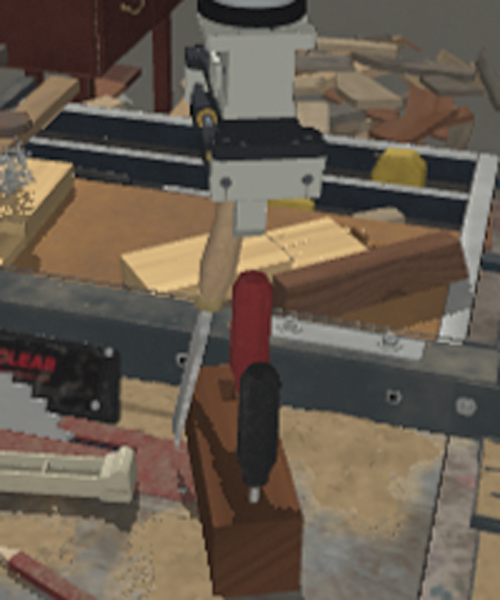

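```bash
python3 -m pendant '[[[-12,0,4],0],[[-24,0,8],0],[[-36,0,12],0],[[-48,0,17],0],[[-60,0,21],0],[[-72,0,25],0],[[-82,0,29],0],[[-92,0,32],0],[[-97,0,33],0],[[-97,0,33],0]]'; python3 -c "
from h import *
st(); shot('wrist','w12');shot('side','s12')
im=cv2.imread('pics/s12.png'); c=im[120:360,180:380]; cv2.imwrite('pics/s12c.png',cv2.resize(c,None,fx=2.5,fy=2.5,interpolation=cv2.INTER_CUBIC))"
```

```text
time: 15.67
tool_pos: [0.4385, 0.2185, 0.1899]
tool_rot: [3.133, -0.017, 0.414]
contact_force: [1.0, 0.9, 0.7]
opening: 0.0309
t 15.67 pos [0.4385 0.2185 0.1899] rot [ 3.133 -0.017  0.414] q [ 0.31   0.304  1.689 -0.008  1.131  1.471] F [1.  0.9 0.7] open 0.0309
```

View pics/w12.png

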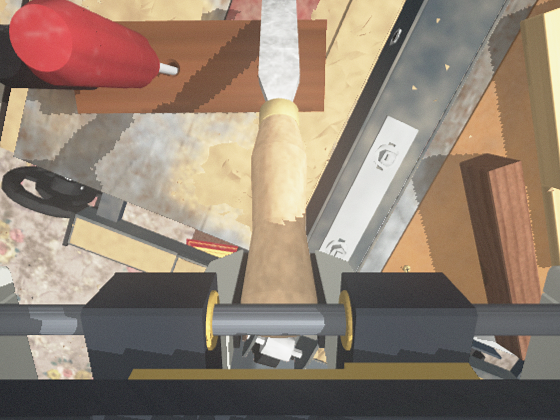

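View pics/s12c.png

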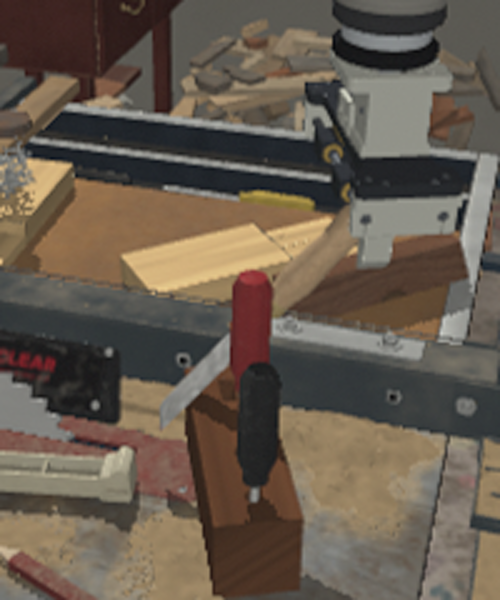

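```bash
python3 -m pendant '[[[0,0,0],0],[[0,0,0],0],[[0,0,-5],0],[[0,0,-20],0],[[0,0,-40],0],[[0,0,-60],0],[[0,0,-80],0],[[0,0,-100],0],[[0,0,-115],0],[[0,0,-115],0]]' 0 60; python3 -c "
from h import *
st(); shot('wrist','w13');shot('side','s13');shot('top','t13')
o=np.array([.5432,-.0953,0]);u=np.array([np.cos(np.radians(42.9)),np.sin(np.radians(42.9)),0])
for z in (.30,.22): go(o-u*.158+[0,0,z],42.9)
im=cv2.imread('pics/s13.png'); c=im[60:360,180:380]; cv2.imwrite('pics/s13c.png',cv2.resize(c,None,fx=2,fy=2,interpolation=cv2.INTER_CUBIC))"
```

```text
time: 16.6
tool_pos: [0.4375, 0.2191, 0.3078]
tool_rot: [3.132, -0.021, 0.414]
contact_force: [-0.3, 0.4, -1.3]
opening: 0.0305
t 16.6 pos [0.4375 0.2191 0.3078] rot [ 3.132 -0.021  0.414] q [ 0.312  0.21   1.482 -0.007  1.427  1.47 ] F [-0.3  0.4 -1.3] open 0.0305
shift [-177.4  382.4    4.4] turn -19.2 rows 10.1 yaw 23.71 t 16.75
shift [-178.5  381.8   84.4] turn -19.2 rows 10.3 yaw 23.71 t 16.75
```

View pics/w13.png

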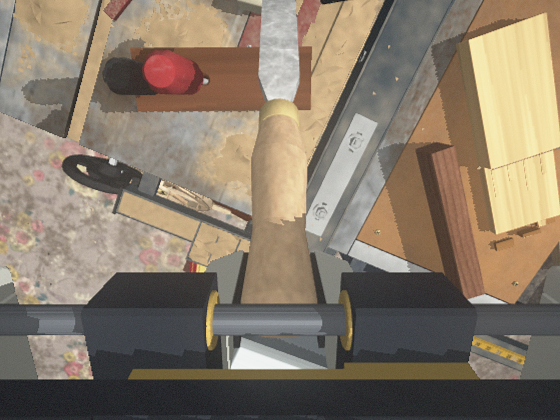

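View pics/s13c.png

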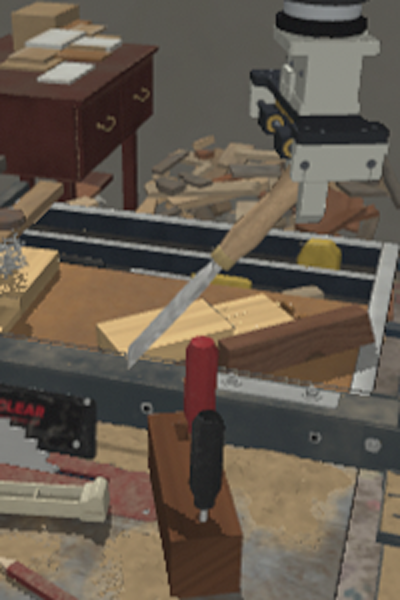

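View pics/t13.png

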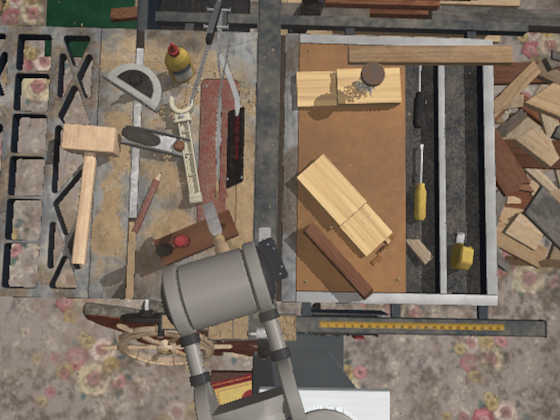

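```bash
python3 -m pendant '[[[-5,12,2],-1],[[-14,30,2],-3],[[-24,52,3],-5],[[-34,75,3],-7],[[-45,97,3],-9],[[-56,120,3],-11],[[-66,142,3],-13],[[-77,165,3],-15],[[-87,188,3],-17],[[-98,210,3],-19]]'; python3 -c "
from h import *
st()
o=np.array([.5432,-.0953,0]);u=np.array([np.cos(np.radians(42.9)),np.sin(np.radians(42.9)),0])
for z in (.30,.22): go(o-u*.158+[0,0,z],42.9)"
```

```text
time: 17.58
tool_pos: [0.4299, -0.0142, 0.2995]
tool_rot: [3.131, -0.009, 0.747]
contact_force: [1.2, 0.3, -1.4]
opening: 0.0309
t 17.58 pos [ 0.4299 -0.0142  0.2995] rot [ 3.131 -0.009  0.747] q [-2.120e-01  1.040e-01  1.634e+00  1.000e-03  1.391e+00  6.110e-01] F [ 1.2  0.3 -1.4] open 0.0309
shift [-130.   136.7   -0.2] turn -0.1 rows 4.5 yaw 42.8 t 17.58
shift [-130.7  135.9   79.8] turn -0.1 rows 4.9 yaw 42.8 t 17.58
```

```bash
python3 -m pendant '[[[-10,11,0],0],[[-26,27,0],0],[[-42,44,0],0],[[-58,61,0],0],[[-74,78,2],0],[[-90,95,5],0],[[-106,112,12],0],[[-120,126,22],0],[[-130,136,32],0],[[-130,136,40],0]]'; python3 - <<'E'
from h import *
st(); shot('wrist','w14');shot('side','s14');shot('top','t14')
im=cv2.imread('pics/s14.png'); c=im[120:280,210:410]; cv2.imwrite('pics/s14c.png',cv2.resize(c,None,fx=3.7,fy=3.7,interpolation=cv2.INTER_CUBIC))
im=cv2.imread('pics/t14.png'); c=im[150:300,290:430]; cv2.imwrite('pics/t14c.png',cv2.resize(c,None,fx=4,fy=4,interpolation=cv2.INTER_CUBIC))
E
```

```text
time: 18.42
tool_pos: [0.4266, -0.2043, 0.2573]
tool_rot: [3.134, -0.007, 0.744]
contact_force: [0.1, 0.2, -1.4]
opening: 0.0308
t 18.42 pos [ 0.4266 -0.2043  0.2573] rot [ 3.134 -0.007  0.744] q [-0.613  0.216  1.613  0.006  1.304  0.212] F [ 0.1  0.2 -1.4] open 0.0308
```

View pics/w14.png

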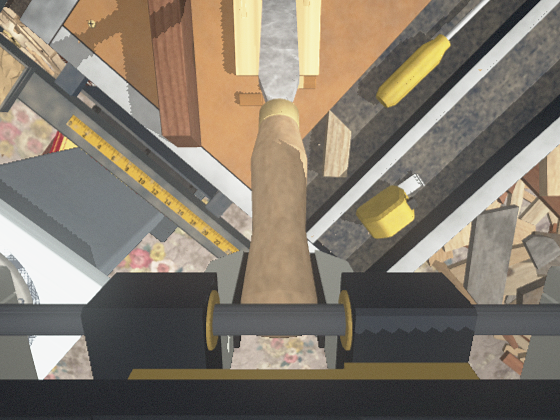

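View pics/s14c.png

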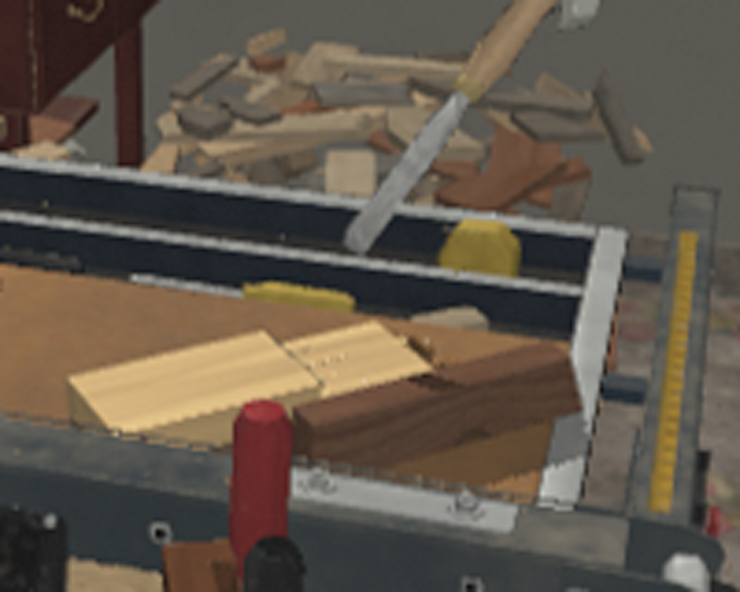

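View pics/t14c.png

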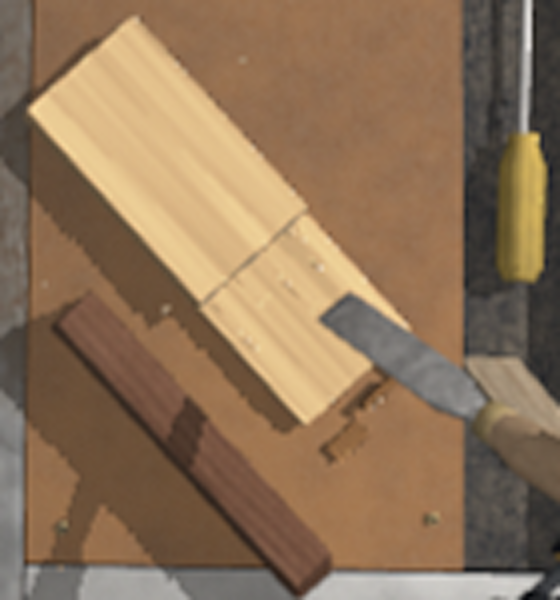

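```bash
cat >> h.py <<'E'
def tri(a,b):
    t=robot.calibration('top'); s=robot.calibration('side')
    o1,d1=ray(t,*a); o2,d2=ray(s,*b); d1/=np.linalg.norm(d1); d2/=np.linalg.norm(d2)
    k=np.linalg.lstsq(np.c_[d1,-d2],o2-o1,rcond=None)[0]; p,q=o1+k[0]*d1,o2+k[1]*d2; return (p+q)/2,np.linalg.norm(p-q)
o_=np.array([.5432,-.0953,0]);u_=np.array([np.cos(np.radians(42.9)),np.sin(np.radians(42.9)),0]);v_=np.array([-u_[1],u_[0],0])
def rep(e,f):
    d=f-e; print('edge',e.round(4),'rail',round((e-o_)@u_,4),round((e-o_)@v_,4),'len',np.linalg.norm(d),'elev',np.degrees(np.arctan2(d[2],np.hypot(d[0],d[1]))),'az(edge-ward)',np.degrees(np.arctan2(-d[1],-d[0])))
E
python3 - <<'E'
from h import *
e,r1=tri((373.6,226.5),(306.5,186.8)); f,r2=tri((409.5,252),(335.1,144.9)); print(r1,r2,f); rep(e,f)
s=st(); g=s['tool_pos']+[0,0,.019]; rep(e,g)
E
```

```text
0.0034670594553715016 0.00652310312040931 [ 0.48081373 -0.14626467  0.21437723]
edge [ 0.54   -0.0955  0.1076] rail -0.0025 0.002 len 0.13220536009148487 elev 53.85163013727889 az(edge-ward) 40.59250242395624
t 18.57 pos [ 0.4268 -0.2015  0.2584] rot [ 3.135 -0.008  0.747] q [-0.608  0.214  1.613  0.007  1.307  0.214] F [-0.9 -0.4 -2. ] open 0.0311
edge [ 0.54   -0.0955  0.1076] rail -0.0025 0.002 len 0.2299492090649263 elev 47.595235878443816 az(edge-ward) 43.10453425414483
```

```bash
python3 -m pendant '[[[0,0,8],0],[[1,0,20],0],[[2,0,32],0],[[2,0,44],0],[[2,0,52],0],[[2,0,57],0],[[2,0,57],0],[[2,0,57],0],[[2,0,57],0]]' 0 60; python3 - <<'E'
from h import *
st(); shot('wrist','w15');shot('side','s15');shot('top','t15')
im=cv2.imread('pics/s15.png'); c=im[120:280,210:410]; cv2.imwrite('pics/s15c.png',cv2.resize(c,None,fx=3.7,fy=3.7,interpolation=cv2.INTER_CUBIC))
im=cv2.imread('pics/t15.png'); c=im[150:300,290:430]; cv2.imwrite('pics/t15c.png',cv2.resize(c,None,fx=4,fy=4,interpolation=cv2.INTER_CUBIC))
E
```

```text
time: 19.32
tool_pos: [0.4292, -0.2002, 0.2021]
tool_rot: [3.134, -0.009, 0.747]
contact_force: [0.7, 0.1, -0.9]
opening: 0.0304
t 19.32 pos [ 0.4292 -0.2002  0.2021] rot [ 3.134 -0.009  0.747] q [-0.603  0.266  1.707  0.007  1.16   0.218] F [ 0.7  0.1 -0.9] open 0.0304
```

View pics/s15c.png

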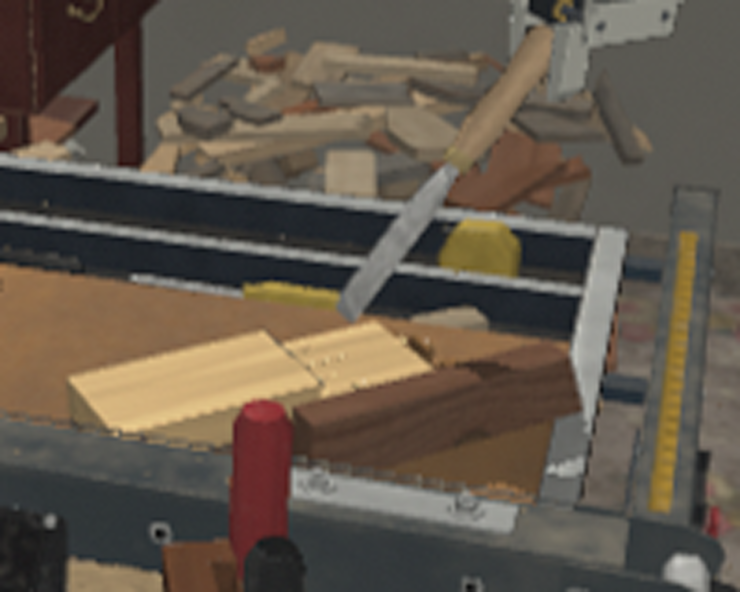

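View pics/t15c.png

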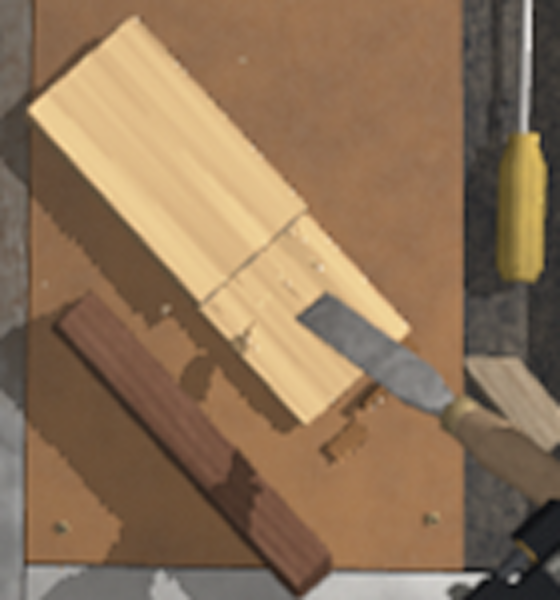

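View pics/w15.png

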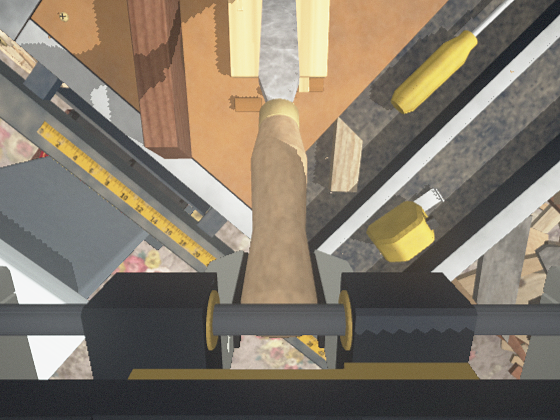

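```bash
python3 - <<'E'
from h import *
e,r1=tri((368,226.1),(304.1,204.3)); print(r1)
s=st(); R=Ro.from_euler('xyz',s['tool_rot']).as_matrix(); g=s['tool_pos']-R[:,2]*.019; rep(e,g)
t=robot.calibration('top'); print('edge ends dir', [np.round(at_z(t,290+a/4,150+b/4,e[2]),4) for a,b in [(325,293),(299,316)]])
b=[at_z(t,290+x/4,150+y/4,.05) for x,y in [(90,292),(300,596),(55,325),(330,557)]]; print(np.round(b,3))
st()
E
```

```text
0.0032821207723948724
t 19.47 pos [ 0.4291 -0.2002  0.202 ] rot [ 3.134 -0.008  0.747] q [-0.603  0.266  1.707  0.007  1.159  0.218] F [ 0.8 -0.  -1.6] open 0.0305
edge [ 0.5439 -0.0941  0.0549] rail 0.0013 0.0004 len 0.2281522328851819 elev 46.694321438226595 az(edge-ward) 42.717823225454815
edge ends dir [array([ 0.5525, -0.1016,  0.0549]), array([ 0.5384, -0.086 ,  0.0549])]
[[ 0.55   0.039  0.05 ]
 [ 0.372 -0.088  0.05 ]
 [ 0.53   0.06   0.05 ]
 [ 0.396 -0.106  0.05 ]]
t 19.47 pos [ 0.4291 -0.2002  0.202 ] rot [ 3.134 -0.008  0.747] q [-0.603  0.266  1.707  0.007  1.159  0.218] F [ 0.8 -0.  -1.6] open 0.0305
```

```bash
python3 -m pendant '[[[0,0,4],0],[[0,0,8],0],[[0,0,8],0],[[0,0,8],0],[[0,0,8],0],[[0,0,8],0],[[0,0,8],0],[[0,0,8],0],[[0,0,8],0],[[0,0,8],0]]'; python3 - <<'E'
from h import *
s=st(); shot('side','s16');shot('top','t16')
im=cv2.imread('pics/s16.png'); c=im[120:280,210:410]; cv2.imwrite('pics/s16c.png',cv2.resize(c,None,fx=3.7,fy=3.7,interpolation=cv2.INTER_CUBIC))
E
```

```text
time: 20.3
tool_pos: [0.4292, -0.2003, 0.194]
tool_rot: [3.134, -0.009, 0.747]
contact_force: [0.4, -0.4, -1.9]
opening: 0.0304
t 20.3 pos [ 0.4292 -0.2003  0.194 ] rot [ 3.134 -0.009  0.747] q [-0.603  0.274  1.719  0.007  1.139  0.218] F [ 0.4 -0.4 -1.9] open 0.0304
```

View pics/s16c.png

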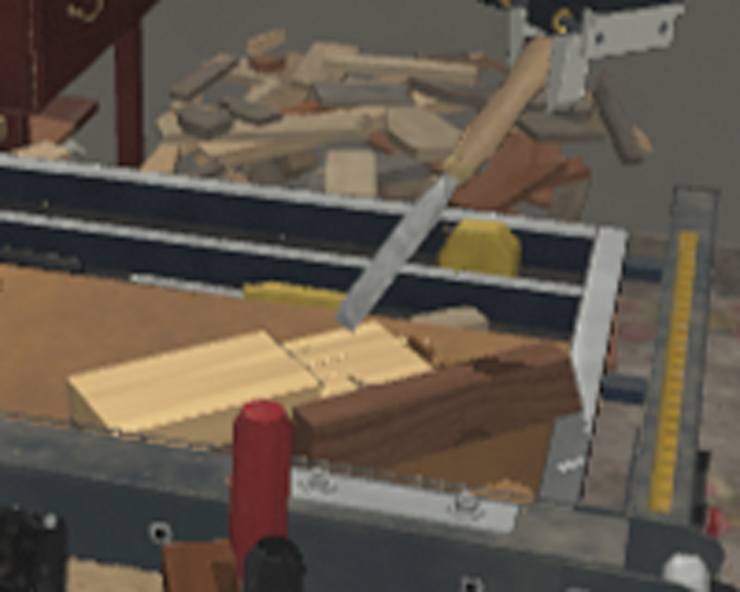

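The chisel is stable at the same tilt. Its edge is about 32 mm above the lap, and the wrist force is only the tool's own weight.

```bash
python3 -c "
from cell import robot
print(robot.hand_in())"
```

```text
the job is handed in; nothing more can be done
None
```

The job is done and handed in at about 20.4 s of the 56 s allowed; no verdict is reported.

**What I did**
- I gripped the scraper block and set it down between the shoulder and the chips. One sweep with the block pushed all three chips off the free end, and the pictures showed them on the board at the rail's foot.
- I laid the block on the board left of the rail. By its placing, its near face is about 45 mm from the lap's edge.
- I drew the chisel out of its slot. The pictures showed both screwdrivers where they had stood.
- The moves could not tilt the tool. So I drew the blade against the tool block's top far edge, with about 4 N measured at the wrist, to turn it in the grip. I then tightened the grip to 60 N and carried it over the lap.

**Last checks**
- **Tilt:** about 47° between the grasp point and the edge. A rougher estimate from the blade alone, before the last lowering, gave 54°, but with camera rays missing each other by up to 6.5 mm I trust it less.
- **Direction:** the edge points along the rail to within about 1°, and it is level to within about half a degree, judged from the tool's attitude.
- **Edge position:** within 2 mm of the lap's centre, good to about 3 mm. It was about 40 mm above the surface when measured, and I then lowered it 8 mm, so it should be near 32 mm.
- **Contact:** the wrist force is about 2 N, which is the chisel's own weight, so it touches nothing. It held still during the last 0.8 s before hand-in.
- **Block length:** it measured 210 to 219 mm in the pictures against the stated 229 mm; this did not affect the work.

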